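# Set a test cassette out for the loader

### The job

Push the white test cassette with the blue band along the green stage, without lifting it, towards the loader carriage until it juts out over the stage's front edge with the edge right under the blue band and the cassette square to the edge. Then press the green start key on the console right down and let it come up. Leave everything else where it is.

Things in the scene. Friction and masses are not known exactly. Their poses are not given: they have to be found in the camera images.
- cassette: white flat plastic cassette, 120 (x) x 50 (y) x 8 (z) mm, about 60 g, loose, lying flat on the stage. Origin: centre of its underside; z up; x along its length towards the end that must jut out.
- cassette_band (a point): middle of the blue band, on the cassette's top face, 30 mm ahead of its centre along its x (30 mm back from its front end). The band is 16 mm wide along x and runs across the whole 50 mm width. Axes as the cassette's.
- cassette_rear (a point): middle of the cassette's rear end face (half-way up, 4 mm above the underside), 60 mm behind its centre: the face to push. Axes as the cassette's.
- stage: lime-green fixed flat stage, top 40 mm above the bench, 220 mm deep (x from -120 to +100 mm of the origin) and 240 mm wide in y. Origin on the bench; z up; x points to its front edge and the loader. In front of and below that edge a grey plate with two rails and a black loader carriage runs out to 210 mm from the origin (at most 28 mm high, 120 mm wide or less above the plate).
- stage_edge (a point): middle of the stage's straight front edge, on the level of the stage top (40 mm above the bench). x points outwards, square to the edge; y along the edge; z up.
- start_top (a point): centre of the top of the round green start key, 30 mm across, pressed straight down; it sits in a black housing on a fixed white console box 100 x 90 x 30 mm (its small screen lies on the far side of the key). The console stands left or right of the stage, a blue pipette-tip box 100 x 80 x 45 mm on the other side.
- start (a joint): travel of the start key in m: 0 up, 0.006 fully down; a spring returns it, about 5 N holds it fully down
- vial: a red-capped specimen jar, 22 mm across, 42 mm tall, upright on the stage. Leave it alone. Origin: centre of its underside.
- filter: a blue syringe filter disc, 28 mm across, 14 mm high, on the stage. Leave it alone. Origin: centre of its underside.
- reagent: an amber reagent bottle with blue cap, 48 mm across, 110 mm tall. Leave it alone. Origin: centre of its underside.
- beaker: an empty glass beaker, 64 mm across, 85 mm tall. Leave it alone. Origin: centre of its underside.
- syringe: a white syringe 150 mm long and 40 mm wide over its flange, lying down. Leave it alone. Origin: centre of its underside.
- spare: a spare cassette like the one to be moved but with an orange band, lying in a grey tray (100 x 160 x 30 mm) on the right-hand part of the bench. Leave it alone. Origin: centre of its underside.
Things that resemble listed ones, but are neither listed nor needed, are in the scene too. What is shaped like the cassette but black or red is not meant.

How it is judged:
By the outcome, as a careful person would: the job done as asked, in the order asked, and still so for the second after the job is handed in, with the robot touching nothing.
It also fails if it takes over 48 s, if anything falls off the work surface, if the arm or the gripper's body presses on something with over 40 N, if the wrist force passes 120 N, or if a joint passes its speed limit or range.

### The arm

A 6-joint arm with a two-finger parallel gripper is mounted at the origin on the work surface. World frame = base frame: x ahead of the robot, y to its left, z up, the work surface at z = 0. Lengths are in m, angles in degrees, forces in N, time in s.
With the tool pointing down it reaches from about 0.25 to 0.725 m from the base axis. Payload 9.7 kg.
Tool frame: the origin (TCP) lies at the very end of the fingers, on their centre line; the grasp point (between the pads) lies 19 mm behind it; y points along the fingers, x is the direction in which the jaws open and shut, and the axes are right-handed (so a half turn about y gives the same grasp; the last joint's range is limited). The gripper opens to 85 mm and grips with 20 to 120 N. Pads are 22 mm wide; open, the fingers measure 114 mm over their backs; the gripper's body (76 mm by 85 mm) begins 54 mm behind the grasp point. The pads swing forward as they close: fully open they stand 13 mm farther back than shut.
Start: joints at [-76.031, 4.979, 10.078, 95.1, 0, 90], TCP at [0.133, -0.534, 0.231] pointing down, gripper open.
Joint ranges: [-179.16, 179.16], [-48.56, 103.87], [-65.8, 70.77], [-126.05, 130.52], [-82.76, 87.17], [-180, 180]. Speed limits (degrees/s): [127.2, 127.2, 147.25, 180, 180, 180].

### API

Orientations are given as [roll, pitch, yaw] about the fixed x, y, z axes, in that order (R = Rz(yaw) Ry(pitch) Rx(roll)).
In Python, from workcell import bot gives the robot as it stands.
- The arm moves only by the shell command python3 -m jog 'ROWS' [FORCE]. ROWS is JSON, a list of rows, each a list of 7 numbers: the closure, from 0 (fully open) to 1 (shut), then the shift along the world's x, y, z in units of 25 mm (1.0 is 25 mm), then the turn, a rotation vector about the world's x, y, z in units of 5 degrees (1.0 is 5 degrees). A call has 1 to 5 rows; each row is the pose to reach, as a shift and turn from the pose commanded when the call began; what a row does not reach only later rows make up. A row lasts 1/10 s, in which the tool goes at most 50 mm and 8.59 degrees, less where a joint would pass 70% of its speed; a pose out of reach is approached as far as the arm can. A call with a gripper value outside its range is refused whole. The fingers move at their own pace and stop on an object; FORCE is the grip in N (left out, the last holds). Time passes only in rows, so rows that repeat a pose let the fingers close. It gives the time, the measured TCP pose, the force and the opening at its end, in the units of the state.
- bot.get_obs(): the state, without advancing time (a new reading comes with each control period).
- bot.camera(name): name is "scene" or "top" or "wrist"; returns (picture, depth): 384x512x3 uint8, red, green, blue; 384x512 float32, m along the optical axis (not along the pixel's ray), 0 where there is no reading.
- bot.camera_model(name): a dict with "fx", "fy", "cx", "cy" (pixels), "rvec" (rotation vector, rad) and "tvec" (3), from world to camera coordinates, as OpenCV has them; the wrist camera has in their place "tool_from_camera" (4x4, takes a point from camera to tool coordinates, whose origin is the TCP and whose axes are the tool frame's). Camera axes: x right, y down, z forward; pixel columns grow to the right and rows downward; lengths in m; the calibration is good to about 2 mm. A picture is of the moment at which its call begins: read the wrist's pose just before it. camera_model takes no time and is no camera call.
- bot.job_done(): hands the job in, once; it reports no verdict.
Trained networks look in the newest picture that a camera, given by its name, has taken for a name from the list of things; names that differ only in an ending like _2 or _b are one class to them, and where a whole thing is asked for, a point or a joint stands for the part that bears it (a point fixed in the world has none). Each returns a list of dicts, best first, with "conf" (0 to 1); they miss things now and then, are a little off and sometimes report something else, mostly with a low value. They report only what shows in the picture. A call takes as long as a camera call. They do not tell look-alikes from the thing itself.
- bot.regions_of(camera, label): "pixels" (384x512 bool, what is visible of it) and "point" ([row, column] in pixels, amid what is visible of it).
The state is a dict: "time": time; "q": joint angles; "qd": joint speeds; "joint_efforts": joint torques, N m; "ee_pos": TCP position; "tcp_rot": TCP orientation; "wrist_force": force on the tool from outside, world axes, zero at the start; "torque": the same for the moment, N m; "opening": finger opening in m.
Only numpy, scipy, OpenCV 4.12 (cv2) and the standard library are available. Lean on these libraries where they do the work, as an engineer would, in place of code of your own. Each camera call takes 0.05 s, during which the arm holds its last target. There are 200 camera calls.

## Working session

There is one attempt and no reset: what is moved stays moved. The work goes in short steps, Python scripts to look and compute and a shell command to move; the robot and the scene stay as the last step left them, time stands still between calls to the robot, and variables do not carry over. Pictures are saved under pics/ and viewed, about 8 in all and at most 12, crops included, and the job is handed in when it is done.

```bash
mkdir -p pics; ls
cat > h.py <<'E'
import numpy as np, cv2
from workcell import bot
from scipy.spatial.transform import Rotation as Ro
def cam(n):
    o=bot.get_obs(); im,d=bot.camera(n); m=bot.camera_model(n)
    if n=='wrist':
        T=np.eye(4); T[:3,:3]=Ro.from_euler('xyz',o['tcp_rot'],degrees=True).as_matrix(); T[:3,3]=o['ee_pos']
        T=T@np.array(m['tool_from_camera'])
    else:
        W=np.eye(4); W[:3,:3]=cv2.Rodrigues(np.array(m['rvec'],float))[0]; W[:3,3]=np.ravel(m['tvec']); T=np.linalg.inv(W)
    v,u=np.mgrid[:384,:512]
    P=np.stack([(u-m['cx'])/m['fx']*d,(v-m['cy'])/m['fy']*d,d],-1)@T[:3,:3].T+T[:3,3]
    P[d==0]=np.nan
    return im,d,P
def save(n,im): cv2.imwrite(f'pics/{n}.png',im[...,::-1])
E
python3 - <<'E'
from h import *
o=bot.get_obs();print(o)
A=[]
for n in('scene','top'):
    im,d,P=cam(n);A.append(im)
    np.savez(f'{n}.npz',im=im,P=P)
    for l in ['cassette','cassette_band','stage','start_top','vial','filter','spare']:
        for r in bot.regions_of(n,l)[:3]:
            p=P[r['pixels']]; print(n,l,round(r['conf'],2),np.round(r['point']),np.nanmedian(p,0).round(3),r['pixels'].sum())
    save(n,im)
E
```

```text
pics
{'time': 0.0, 'q': array([-7.60323419e+01,  5.01246957e+00,  1.00334080e+01,  9.51001789e+01,
        1.41276885e-03,  9.00006762e+01]), 'qd': array([ 0.03234263, -0.05744514, -0.08872454,  0.08369149,  0.01945592,
       -0.07189181]), 'joint_efforts': array([ 5.37518899e-04, -5.20387101e+01,  4.64803398e+01,  1.62975682e-02,
        2.00653710e-05,  6.10547644e-06]), 'ee_pos': array([ 0.13270498, -0.5335043 ,  0.23056057]), 'tcp_rot': array([-8.99985882e+01,  7.92404200e-02, -7.60330181e+01]), 'wrist_force': array([-0.08652018, -0.51889601, -0.40371946]), 'torque': array([-0.04975819, -0.02370196, -0.0057852 ]), 'opening': 0.08549996306338631}
scene cassette 0.97 [199. 262.] [ 0.499 -0.006  0.047] 433
scene cassette 0.92 [176. 196.] [ 0.284 -0.208  0.006] 396
scene cassette 0.84 [164. 320.] [0.254 0.237 0.007] 263
scene cassette_band 0.8 [162. 320.] [0.255 0.23  0.006] 274
scene cassette_band 0.69 [177. 198.] [ 0.283 -0.212  0.006] 347
scene cassette_band 0.68 [201. 265.] [ 0.5   -0.006  0.047] 408
scene stage 0.84 [227. 262.] [ 0.595 -0.022  0.036] 5694
scene start_top 0.58 [
[... 176 characters left out ...]
] [ 0.401 -0.051  0.046] 43
scene spare 0.82 [272. 152.] [ 0.714 -0.33   0.011] 728
top cassette 0.87 [183. 243.] [ 0.49  -0.003  0.049] 826
top cassette 0.63 [269. 323.] [ 0.275 -0.215  0.009] 772
top cassette 0.63 [275. 160.] [0.252 0.232 0.009] 900
top cassette_band 0.85 [185. 244.] [ 0.49  -0.003  0.049] 804
top cassette_band 0.85 [265. 324.] [ 0.278 -0.213  0.009] 813
top cassette_band 0.72 [155. 209.] [0.565 0.088 0.081] 75
top stage 0.83 [165. 246.] [ 0.543 -0.011  0.04 ] 8625
top start_top 0.68 [202. 357.] [ 0.433 -0.303  0.052] 92
top vial 0.57 [186. 246.] [ 0.491 -0.003  0.048] 879
top vial 0.45 [156. 213.] [0.567 0.086 0.082] 51
top spare 0.8 [116. 358.] [ 0.709 -0.329  0.012] 676
```

Run:
```python
from h import *
a=np.load('top.npz')['im'];b=np.load('scene.npz')['im']
save('t',cv2.resize(a[60:320,100:440],(785,600)));
save('s',cv2.resize(b[120:340,90:380],(790,600)))
```

```text
(no output)
```

View pics/t.png

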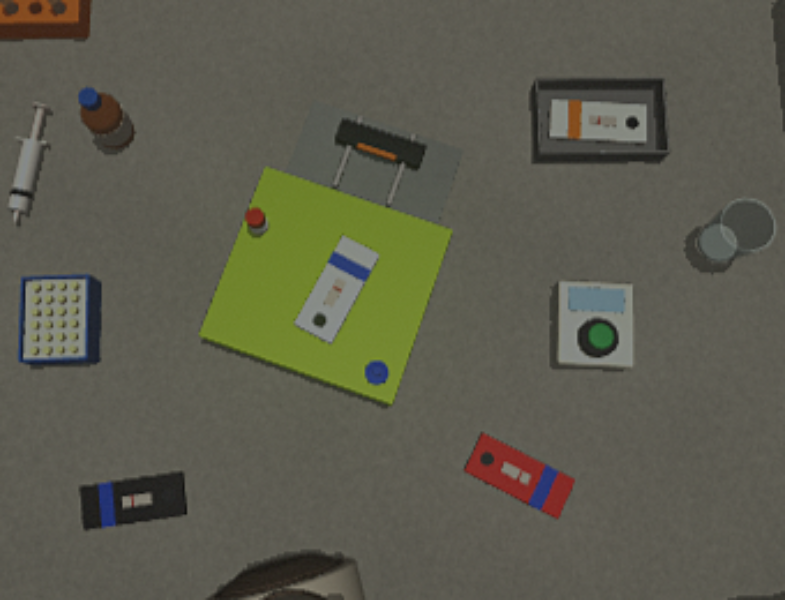

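View pics/s.png

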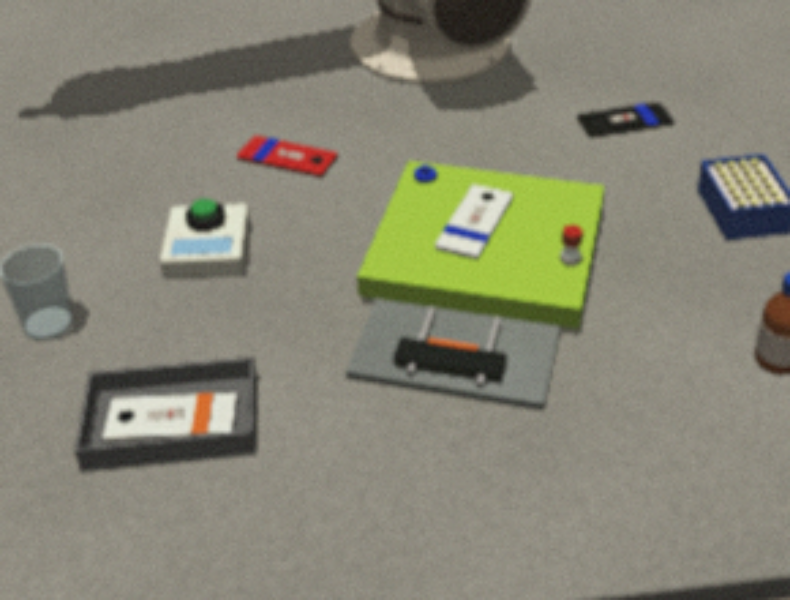

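The top view shows the stage turned about −17°, with the white, blue-banded cassette on it at about full-picture px (243,183). The vial is front-left, the filter is at the rear right corner, and the console is on the right with its key near (358,204). Next I fit the rectangles.

```bash
cat >> h.py <<'E'
def rays(n,uv,z,T=None):
    m=bot.camera_model(n)
    if T is None:
        W=np.eye(4); W[:3,:3]=cv2.Rodrigues(np.array(m['rvec'],float))[0]; W[:3,3]=np.ravel(m['tvec']); T=np.linalg.inv(W)
    uv=np.asarray(uv,float).reshape(-1,2)
    r=np.c_[(uv[:,0]-m['cx'])/m['fx'],(uv[:,1]-m['cy'])/m['fy'],np.ones(len(uv))]@T[:3,:3].T
    return (T[:3,3]+r*((z-T[2,3])/r[:,2])[:,None])[:,:2]
def biggest(mask):
    c=cv2.findContours(mask.astype(np.uint8),cv2.RETR_EXTERNAL,cv2.CHAIN_APPROX_NONE)[0]
    return max(c,key=cv2.contourArea)[:,0]
def analyse(n,im,T=None,roi=None):
    """stage and cassette from one picture: min area rect in the plane"""
    h=cv2.cvtColor(im,cv2.COLOR_RGB2HSV); H,S,V=[h[...,i].astype(int) for i in range(3)]
    st=(H>25)&(H<45)&(S>120)&(V>60)
    c=biggest(st); hull=cv2.convexHull(c)
    sm=cv2.fillConvexPoly(np.zeros(st.shape,np.uint8),cv2.dilate(hull.astype(np.float32),None).astype(int) if 0 else hull,1)
    wh=(S<70)&(V>110)&(sm>0)
    bl=(H>100)&(H<130)&(S>100)&(sm>0)
    return st,hull,wh,bl
E
python3 - <<'E'
from h import *
im=np.load('top.npz')['im']; P=np.load('top.npz')['P']
st,hull,wh,bl=analyse('top',im)
r=cv2.minAreaRect((rays('top',hull,.04)*1000).astype(np.float32)); print('stage',r, cv2.boxPoints(r).round(1).tolist())
c=biggest(cv2.morphologyEx((wh|bl).astype(np.uint8),cv2.MORPH_CLOSE,np.ones((3,3))))
q=rays('top',c,.048)*1000; r=cv2.minAreaRect(q.astype(np.float32)); print('cass',r,cv2.boxPoints(r).round(1).tolist())
for l in cv2.connectedComponentsWithStats(bl.astype(np.uint8))[2:]: print(l)
h=cv2.cvtColor(im,cv2.COLOR_RGB2HSV)
k=(h[...,0]>50)&(h[...,0]<85)&(h[...,1]>110); cc=cv2.connectedComponentsWithStats(k.astype(np.uint8)); print(cc[2],cc[3])
p=P[k]; print(np.nanmedian(p,0),np.nanpercentile(p[:,2],[10,90]))
E
```

```text
stage ((500.02471923828125, 8.347946166992188), (239.1304931640625, 220.87374877929688), 69.99467468261719) [[355.29998779296875, -66.19999694824219], [562.9000244140625, -141.8000030517578], [644.7000122070312, 82.9000015258789], [437.20001220703125, 158.5]]
cass ((491.59173583984375, -4.50250244140625), (48.982444763183594, 119.36321258544922), 60.9799919128418) [[427.5, 3.0], [531.9000244140625, -54.900001525878906], [555.7000122070312, -12.0], [451.29998779296875, 45.900001525878906]]
[[     0      0    512    384 196436]
 [   242    169     18     13     95]
 [   258    217     10      9     77]]
[[255.49941966 191.49632959]
 [250.89473684 175.13684211]
 [262.66233766 221.05194805]]
[[     0      0    512    384 196509]
 [   500     38      1      1      1]
 [   497     42      1      1      1]
 [   488     52      1      1      1]
 [   485     65      1      1      1]
 [   502     69      1      1      1]
 [   355    200     11     11     94]] [[255.44399493 191.49698487]
 [500.          38.        ]
 [497.          42.        ]
 [488.          52.        ]
 [485.          65.        ]
 [502.          69.        ]
 [359.87234043 205.15957447]]
[ 0.43301465 -0.30694608  0.05236647] [0.05045117 0.0548909 ]
```

```bash
f(){ :; }
python3 -m jog '[[1,2.8,5.74,0,0,0,6.85],[1,2.8,5.74,0,0,0,6.85],[1,2.8,5.74,0,0,0,6.85],[1,2.8,5.74,0,0,0,6.85],[1,2.8,5.74,0,0,0,6.85]]' 20
python3 -m jog '[[1,2.8,5.74,0,0,0,6.85],[1,2.8,5.74,0,0,0,6.85],[1,2.8,5.74,0,0,0,6.85],[1,2.8,5.74,0,0,0,6.85],[1,2.8,5.74,0,0,0,6.85]]'
python3 -m jog '[[1,2.8,5.74,-1,0,0,6.85],[1,2.8,5.74,-1,0,0,6.85],[1,2.8,5.74,-1,0,0,6.85],[1,2.8,5.74,-1,0,0,6.85],[1,2.8,5.74,-1,0,0,6.85]]'
python3 -m jog '[[1,2.8,5.74,-2,0,0,6.85],[1,2.8,5.74,-2,0,0,6.85],[1,2.8,5.74,-2,0,0,6.85],[1,2.8,5.74,-2,0,0,6.85],[1,2.8,5.74,-2,0,0,6.85]]'
python3 - <<'E'
from h import *
o=bot.get_obs();print(o['time'],o['ee_pos'],o['tcp_rot'],o['q'],o['opening'],o['wrist_force'])
im,d,P=cam('wrist'); np.savez('w.npz',im=im,P=P); save('w1',im)
E
```

```text
time: 1.3
ee_pos: [0.2035, -0.3891, 0.232]
tcp_rot: [-90.0, -0.1, -41.5]
wrist_force: [-0.7, -0.8, 0.9]
opening: 0.0122
time: 1.8
ee_pos: [0.2735, -0.2463, 0.2315]
tcp_rot: [-90.0, -0.0, -7.5]
wrist_force: [-0.7, 0.1, -0.5]
opening: -0.0004
time: 2.3
ee_pos: [0.3434, -0.1031, 0.2057]
tcp_rot: [-90.0, 0.0, 26.6]
wrist_force: [-0.1, -0.1, -0.9]
opening: 0.0001
time: 2.8
ee_pos: [0.4135, 0.0398, 0.1551]
tcp_rot: [-89.9, 0.1, 60.7]
wrist_force: [0.2, -0.1, 0.3]
opening: 0.0001
2.8 [0.41350281 0.03981909 0.15509313] [-8.99064264e+01  8.08444018e-02  6.06956646e+01] [ 5.50933913e+00 -1.42532511e+01 -1.63357136e+01  8.80405174e+01
 -1.29521373e-02  3.48137545e+01] 0.00010484239902480465 [ 0.17797758 -0.10779361  0.25601023]
```

View pics/w1.png

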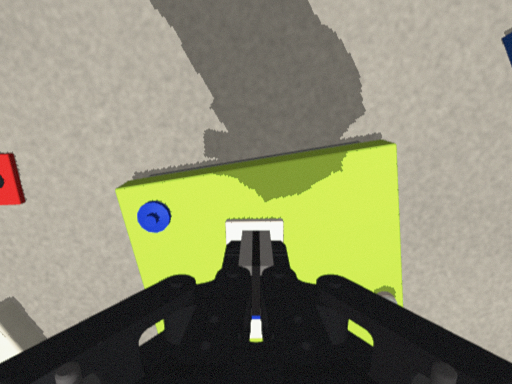

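```bash
cat >> h.py <<'E'
def wT():
    o=bot.get_obs(); m=bot.camera_model('wrist'); T=np.eye(4); T[:3,:3]=Ro.from_euler('xyz',o['tcp_rot'],degrees=True).as_matrix(); T[:3,3]=o['ee_pos']
    return T@np.array(m['tool_from_camera'])
E
python3 - <<'E'
from h import *
im=np.load('w.npz')['im']; g=im.astype(int)
w=(g.min(-1)>200); w[:200]=0; w[260:]=0; w[:,:210]=0;w[:,300:]=0
ys,xs=np.nonzero(w); t=[(x,ys[xs==x].min()) for x in range(xs.min()+3,xs.max()-2)]
t=np.array(t); print(xs.min(),xs.max(),t[0],t[-1])
T=wT(); q=rays('wrist',t,.048,T)*1000; print(q[0],q[-1],q.mean(0))
vx,vy,_,_=cv2.fitLine(q.astype(np.float32),cv2.DIST_L2,0,.01,.01).ravel(); print('rear line yaw',np.degrees(np.arctan2(vy,vx)))
# corners
y0=226
print(rays('wrist',[[xs.min(),y0],[xs.max(),y0]],.048,T)*1000)
# stage rear edge
print(rays('wrist',[[118,186],[396,143]],.04,T)*1000)
p=np.load('w.npz')['P'][222:228,235:275].reshape(-1,3); print(np.nanmedian(p,0))
E
```

```text
226 282 [229 222] [279 221]
[429.24298149   4.88054752] [449.43585212  42.46244085] [439.7267082  23.4640126]
rear line yaw 60.917442
[[431.13421141   0.75694128]
 [454.73996176  42.52095676]]
[[356.86680007 -62.83643256]
 [439.40958455 157.31776605]]
[0.44201621 0.02367191 0.0479748 ]
```

The wrist view shows the cassette's rear end at row ~220, columns 226–282, square to the tool. It agrees with the top-view fit within 1 mm. Descending behind it.

```bash
python3 -m jog '[[1,-0.03,-0.06,-1.5,0,0,0],[1,-0.03,-0.06,-3,0,0,0],[1,-0.03,-0.06,-4,0,0,0],[1,-0.03,-0.06,-4.48,0,0,0],[1,-0.03,-0.06,-4.48,0,0,0]]'
python3 -m jog '[[1,0,0,0,0,0,0],[1,0,0,0,0,0,0]]'
```

```text
time: 3.35
ee_pos: [0.4115, 0.0372, 0.0437]
tcp_rot: [-89.9, 0.1, 60.6]
wrist_force: [-0.6, 0.5, 0.2]
opening: 0.0002
time: 3.55
ee_pos: [0.413, 0.0384, 0.046]
tcp_rot: [-90.1, -0.1, 60.8]
wrist_force: [0.7, 0.4, 0.1]
opening: -0.0003
```

```bash
python3 -m jog '[[1,0.25,-0.14,0,0,0,0],[1,0.45,-0.25,0,0,0,0],[1,0.57,-0.32,0,0,0,0],[1,0.67,-0.37,0,0,0,0],[1,0.77,-0.43,0,0,0,0]]'
python3 - <<'E'
from h import *
im,d,P=cam('wrist'); np.savez('w.npz',im=im,P=P); save('w2',im)
o=bot.get_obs();print(o['ee_pos'],o['tcp_rot'],o['wrist_force'])
E
```

```text
time: 4.05
ee_pos: [0.4314, 0.028, 0.0442]
tcp_rot: [-90.0, 0.0, 61.0]
wrist_force: [0.1, 0.6, 0.4]
opening: 0.0004
[0.43166881 0.02780398 0.04423145] [-8.99972459e+01  5.36209252e-03  6.09648327e+01] [-0.97611585 -0.65093031 -0.50770882]
```

View pics/w2.png

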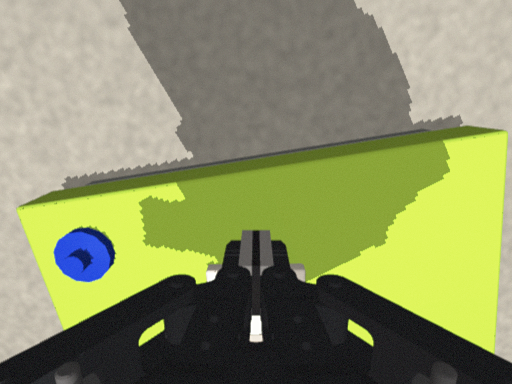

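The fingers are centred behind the rear end: corners at columns ~207 and 305, fingertips at 256. Pushing along an arc that turns the cassette +9°.

```bash
python3 -m jog '[[1,0.16,-0.13,0,0,0,0.18],[1,0.32,-0.26,0,0,0,0.36],[1,0.48,-0.39,0,0,0,0.54],[1,0.64,-0.52,0,0,0,0.72],[1,0.79,-0.65,0,0,0,0.9]]'
python3 -m jog '[[1,0.17,-0.12,0,0,0,0.18],[1,0.34,-0.24,0,0,0,0.36],[1,0.51,-0.36,0,0,0,0.54],[1,0.68,-0.48,0,0,0,0.72],[1,0.84,-0.59,0,0,0,0.9]]'
python3 - <<'E'
from h import *
o=bot.get_obs();print(o['ee_pos'],o['tcp_rot'],o['wrist_force'])
im,d,P=cam('wrist'); np.savez('w.npz',im=im,P=P)
im2,d2,P2=cam('top');np.savez('top2.npz',im=im2,P=P2)
im3,d3,P3=cam('scene');np.savez('scene2.npz',im=im3,P=P3)
a=np.hstack([cv2.resize(im2[110:260,180:310],(390,450)),cv2.resize(im3[150:280,200:330],(390,450))]); save('c2',a)
E
```

```text
time: 4.6
ee_pos: [0.4514, 0.0114, 0.0442]
tcp_rot: [-90.0, 0.0, 65.5]
wrist_force: [0.6, -0.4, -1.3]
opening: 0.0
time: 5.1
ee_pos: [0.4724, -0.0032, 0.0443]
tcp_rot: [-90.0, -0.0, 70.0]
wrist_force: [-0.0, -0.3, -0.1]
opening: -0.0
[ 0.47241302 -0.00321642  0.04427751] [-9.00022463e+01 -1.67052026e-03  7.00433596e+01] [-0.0465963  -0.29246881 -0.13464193]
```

View pics/c2.png

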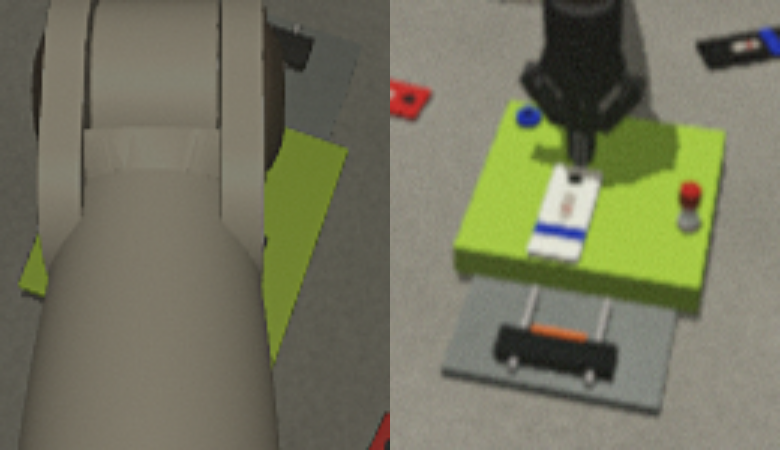

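```bash
cat >> h.py <<'E'
def meas(n,im,T=None,v0=None):
    h=cv2.cvtColor(im,cv2.COLOR_RGB2HSV).astype(int); H,S,V=h[...,0],h[...,1],h[...,2]
    lime=(H>24)&(H<46)&(S>120)
    vt=np.percentile(V[lime],60); top=lime&(V>(.8*vt))
    st=rays(n,cv2.convexHull(biggest(top)),.04,T)*1000
    r=cv2.minAreaRect(st.astype(np.float32)); b=cv2.boxPoints(r)
    b=b[np.argsort(b[:,0])]; f=b[np.argsort(-b@np.array([.94,-.342]))[:2]]; f=f[np.argsort(f[:,1])]
    e=f.mean(0); ey=f[1]-f[0]; yaw=np.degrees(np.arctan2(-ey[0],ey[1]))
    sm=cv2.dilate(cv2.fillConvexPoly(np.zeros(H.shape,np.uint8),cv2.convexHull(biggest(lime)),1),np.ones((5,5)))>0
    bl=(H>100)&(H<130)&(S>100)&sm
    nn,lab,stt,ce=cv2.connectedComponentsWithStats(bl.astype(np.uint8))
    out=[]
    for i in range(1,nn):
        if stt[i,4]<40: continue
        c=biggest(lab==i); q=(rays(n,c,.048,T)*1000).astype(np.float32); rr=cv2.minAreaRect(q)
        vs,us=np.nonzero(lab==i); m=rays(n,np.c_[us,vs],.048,T).mean(0)*1000
        bb=cv2.boxPoints(rr); l=max([bb[1]-bb[0],bb[2]-bb[1]],key=np.linalg.norm); l=l*np.sign(l[1])
        out.append((m.round(1),np.degrees(np.arctan2(-l[0],l[1])).round(1),np.round(rr[1],1)))
    print(n,'edge mid',e.round(1),'yaw',yaw.round(2),'size',np.round(r[1],1))
    d=np.array([np.cos(np.radians(yaw)),np.sin(np.radians(yaw))])
    for o in out: print('  band',*o,'ahead of edge',((o[0]-e)@d).round(1),'lat',((o[0]-e)@np.array([-d[1],d[0]])).round(1))
E
python3 - <<'E'
from h import *
for n,f in(('top','top'),('scene','scene'),('scene','scene2')): meas(n,np.load(f+'.npz')['im'])
E
```

```text
top edge mid [603.8 -29.3] yaw -19.96 size [239.  218.7]
scene edge mid [491.4 850.1] yaw -1.38 size [288.9 447.2]
scene edge mid [492.1 854. ] yaw 0.22 size [449.2 298. ]
```

Run:
```python
from h import *
im=np.load('scene.npz')['im']
h=cv2.cvtColor(im,cv2.COLOR_RGB2HSV)
for p in [(200,235),(226,270),(229,270),(232,270),(234,270),(205,260),(207,262),(195,268),(212,262)]: print(p,h[p])
lime=(h[...,0]>24)&(h[...,0]<46)&(h[...,1]>120); c=biggest(lime); print(cv2.boundingRect(c),lime.sum())
im=np.load('top.npz')['im'];h=cv2.cvtColor(im,cv2.COLOR_RGB2HSV); print(h[175,251],h[221,262])
```

```text
(200, 235) [ 38 162 198]
(226, 270) [ 38 168 200]
(229, 270) [ 39 161  98]
(232, 270) [ 38 159  88]
(234, 270) [ 39 136  88]
(205, 260) [115 204 160]
(207, 262) [113  62 181]
(195, 268) [ 33  24 210]
(212, 262) [ 30  11 192]
(400, 116, 112, 126) 12485
[112 158 113] [113 154 119]
```

```bash
sed -i 's/lime=(H>24)&(H<46)&(S>120)/lime=(H>33)\&(H<46)\&(S>120)\&(V>60)/' h.py
python3 - <<'E'
from h import *
for n,f in(('top','top'),('scene','scene'),('scene','scene2')): meas(n,np.load(f+'.npz')['im'])
E
```

```text
top edge mid [603.8 -29.2] yaw -19.94 size [238.9 218.6]
  band [517.3 -18.9] -27.6 [48.8 13.5] ahead of edge -84.9 lat -19.8
  band [393.1 -49.4] -0.4 [23.7 21.1] ahead of edge -191.2 lat -90.8
scene edge mid [491.4 850.1] yaw -1.38 size [288.9 447.2]
scene edge mid [492.1 854. ] yaw 0.22 size [449.2 298. ]
```

```bash
sed -i "s/    vt=np.percentile/    if n=='scene': lime[:,370:]=False\n    vt=np.percentile/" h.py
python3 - <<'E'
from h import *
for n,f in(('scene','scene'),('scene','scene2')): meas(n,np.load(f+'.npz')['im'])
E
```

```text
scene edge mid [608.2 -30.3] yaw -19.92 size [237.9 217.5]
scene edge mid [628.7  27.6] yaw -20.12 size [114.  216.7]
  band [571.3 -37.9] -19.9 [47.1 11.2] ahead of edge -31.4 lat -81.2
```

Scene measurement: band 32 mm short of the edge (kinematics says 31), yaw −19.9° against the stage's −20°. Pushing 28 mm straight, then rechecking.

```bash
python3 -m jog '[[1,0.21,-0.076,0,0,0,0],[1,0.42,-0.152,0,0,0,0],[1,0.63,-0.228,0,0,0,0],[1,0.84,-0.304,0,0,0,0],[1,1.05,-0.38,0,0,0,0]]'
python3 -m jog '[[1,0,0,0,0,0,0]]'
python3 - <<'E'
from h import *
im3,d3,P3=cam('scene');np.savez('scene3.npz',im=im3,P=P3); meas('scene',im3)
save('c3',cv2.resize(im3[180:260,210:320],(770,560)))
E
```

```text
time: 5.75
ee_pos: [0.4987, -0.0126, 0.0443]
tcp_rot: [-90.0, -0.0, 70.0]
wrist_force: [-0.4, -0.1, -0.2]
opening: -0.0007
time: 5.85
ee_pos: [0.499, -0.0127, 0.0442]
tcp_rot: [-90.0, -0.0, 70.0]
wrist_force: [-0.1, 0.2, 0.1]
opening: 0.0002
scene edge mid [629.3  27.9] yaw -19.94 size [114.1 216.9]
```

View pics/c3.png

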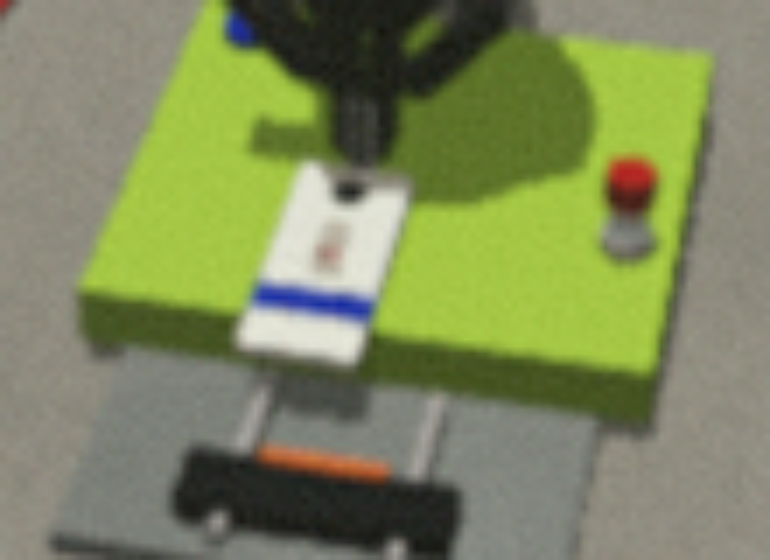

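```bash
cat > m2.py <<'E'
from h import *
import sys
def m2(im):
    h=cv2.cvtColor(im,cv2.COLOR_RGB2HSV).astype(int); H,S,V=h[...,0],h[...,1],h[...,2]
    pts=[]
    for u in list(range(224,240))+list(range(266,302)):
        col=V[:,u].astype(float); l=(H[:,u]>33)&(H[:,u]<46)&(S[:,u]>110)
        for v in range(215,238):
            if l[v] and l[v+1] and col[v]>=145>col[v+1]:
                pts.append((u,v+(col[v]-145)/(col[v]-col[v+1]))); 
    q=(rays('scene',pts,.04)*1000).astype(np.float32)
    vx,vy,x0,y0=cv2.fitLine(q,cv2.DIST_HUBER,0,.01,.01).ravel(); 
    if vy<0: vx,vy=-vx,-vy
    d=np.array([vy,-vx]); e=np.array([x0,y0])
    w=np.clip((S-90)/90.,0,1)*((H>100)&(H<130)); w[:180]=0; w[240:]=0; w[:,:225]=0; w[:,285:]=0
    vs,us=np.nonzero(w>0); ww=w[vs,us]; b=rays('scene',np.c_[us,vs],.048)*1000
    m=(b*ww[:,None]).sum(0)/ww.sum(); cv=np.cov(b.T,aweights=ww); l=np.linalg.eigh(cv)[1][:,1]; l=l*np.sign(l[1])
    print(len(pts),'edge yaw',np.degrees(np.arctan2(-vx,vy)).round(2),'edge at band lat',(e+((m-e)@[vx,vy])*np.array([vx,vy])).round(1),'band',m.round(1),'yaw',np.degrees(np.arctan2(-l[0],l[1])).round(2),'ahead',((m-e)@d).round(2),len(vs))
if __name__=='__main__':
    for f in sys.argv[1:]: m2(np.load(f+'.npz')['im'])
E
python3 m2.py scene scene2 scene3
```

```text
52 edge yaw -19.85 edge at band lat [590.8 -80.2] band [464.4 -34.6] yaw -73.83 ahead -134.45 72
52 edge yaw -19.85 edge at band lat [591.2 -79.2] band [493.9 -44.1] yaw -85.48 ahead -103.53 78
52 edge yaw -19.85 edge at band lat [596.5 -64.8] band [554.7 -49.7] yaw -86.76 ahead -44.46 64
```

```bash
sed -i 's/w\[:180\]=0/w[:195]=0/' m2.py; python3 m2.py scene scene2 scene3
```

```text
52 edge yaw -19.85 edge at band lat [602.4 -48.1] band [521.2 -18.8] yaw -28.85 ahead -86.36 40
52 edge yaw -19.85 edge at band lat [602.  -49.4] band [571.3 -38.3] yaw -20.28 ahead -32.61 45
52 edge yaw -19.85 edge at band lat [602.2 -49.2] band [597.8 -47.6] yaw -20.07 ahead -4.67 50
```

Band about 3.5 mm short: scene −4.7 with a known −1.5 bias, kinematics −3.2. Pushing 3.5 mm more, then backing off and up.

```bash
python3 -m jog '[[1,0.07,-0.024,0,0,0,0],[1,0.13,-0.048,0,0,0,0],[1,0.13,-0.048,0,0,0,0]]'
python3 -m jog '[[1,-0.3,0.11,0,0,0,0],[1,-0.94,0.34,0,0,0,0],[1,-0.94,0.34,2,0,0,0],[1,-0.94,0.34,4,0,0,0],[1,-0.94,0.34,5,0,0,0]]'
python3 -m jog '[[1,-2,-2,0,0,0,0],[1,-2,-4,0,0,0,0],[1,-2,-6,0,0,0,0],[1,-2,-8,0,0,0,0],[1,-2,-8,0,0,0,0]]'
python3 - <<'E'
from h import *
from m2 import m2
im3,d3,P3=cam('scene');np.savez('scene4.npz',im=im3,P=P3); m2(im3)
t,_,P=cam('top');np.savez('top4.npz',im=t,P=P); meas('top',t)
for r in bot.regions_of('top','start_top')[:2]: print(r['conf'],r['point'],np.nanmedian(P[r['pixels']],0))
save('c4',np.hstack([cv2.resize(im3[180:260,210:320],(400,290)),cv2.resize(t[110:200,200:325],(400,290))]))
E
```

```text
time: 6.2
ee_pos: [0.5016, -0.0137, 0.0443]
tcp_rot: [-90.0, 0.0, 70.0]
wrist_force: [-0.5, 0.4, 0.2]
opening: 0.0
time: 6.7
ee_pos: [0.4781, -0.005, 0.1734]
tcp_rot: [-90.2, -0.1, 70.0]
wrist_force: [-0.4, 0.3, -0.2]
opening: 0.0003
time: 7.2
ee_pos: [0.427, -0.2084, 0.1693]
tcp_rot: [-90.0, 0.0, 69.8]
wrist_force: [0.7, 1.4, -0.1]
opening: -0.0002
52 edge yaw -19.86 edge at band lat [602.2 -49.4] band [599.8 -48.5] yaw -20.01 ahead -2.47 50
top edge mid [603.7 -29.2] yaw -19.99 size [238.9 218.2]
  band [596.3 -48.8] -19.7 [49.6 12.6] ahead of edge -0.2 lat -20.9
  band [393.1 -49.4] -0.4 [23.7 21.1] ahead of edge -191.0 lat -90.9
```

View pics/c4.png

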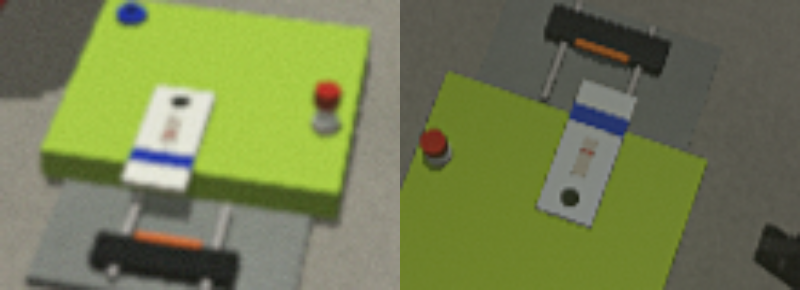

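Cassette placed: the band is within −0.2 mm (top) to about −1 mm (scene, bias-corrected) of the edge, yaw equal to within 0.3°. Next is the key.

Run:
```python
from h import *
for n in('top','scene'):
    f=np.load(n+'.npz'); im,P=f['im'],f['P']
    h=cv2.cvtColor(im,cv2.COLOR_RGB2HSV); k=(h[...,0]>50)&(h[...,0]<85)&(h[...,1]>110)
    nn,l,s,c=cv2.connectedComponentsWithStats(k.astype(np.uint8)); i=1+s[1:,4].argmax(); z=P[l==i][:,2]
    print(n,s[i],c[i],np.nanpercentile(z,[10,50,90]),[ (zz,rays(n,c[i],zz).round(4).tolist()) for zz in(.05,.053,.056)])
o=bot.get_obs();print(o['ee_pos'],o['tcp_rot'],o['q'])
```

```text
top [355 200  11  11  94] [359.87234043 205.15957447] [0.05025481 0.05230995 0.05470399] [(0.05, [[0.4329, -0.3067]]), (0.053, [[0.4325, -0.3059]]), (0.056, [[0.4321, -0.3051]])]
scene [160 193  10   7  46] [164.34782609 196.08695652] [0.04599885 0.04975181 0.05290926] [(0.05, [[0.4412, -0.3068]]), (0.053, [[0.4453, -0.3062]]), (0.056, [[0.4493, -0.3056]])]
[ 0.42734361 -0.2055583   0.16908999] [-8.99633236e+01 -1.45407767e-02  6.98401761e+01] [-2.56947825e+01 -6.16915123e+00 -7.86590509e+00  8.83411541e+01
  1.09354241e-02 -5.53496686e+00]
```

```bash
python3 -m jog '[[1,0.15,-2,0,0,0,0],[1,0.27,-4,0,0,0,0],[1,0.27,-4,-1.5,0,0,0],[1,0.27,-4,-3,0,0,0],[1,0.27,-4,-3.9,0,0,0]]'
python3 -m jog '[[1,0,0,0,0,0,0],[1,0,0,-0.2,0,0,0],[1,0,0,-0.4,0,0,0],[1,0,0,-0.5,0,0,0],[1,0,0,-0.5,0,0,0]]'
python3 - <<'E'
from h import *
im,d,P=cam('wrist'); save('w5',im); print(bot.get_obs()['wrist_force'])
E
```

```text
time: 7.85
ee_pos: [0.4341, -0.3033, 0.069]
tcp_rot: [-89.8, -0.1, 70.0]
wrist_force: [0.3, 0.4, 0.2]
opening: -0.0003
time: 8.35
ee_pos: [0.435, -0.3052, 0.0598]
tcp_rot: [-90.0, 0.0, 70.0]
wrist_force: [0.1, -0.1, 0.0]
opening: 0.0003
[-0.01042928 -0.49009601 -0.06846859]
```

View pics/w5.png

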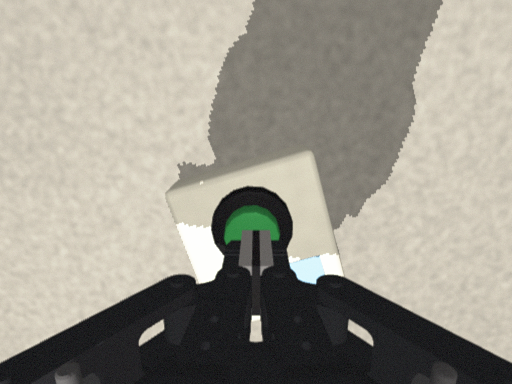

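Run:
```python
from h import *
T=wT(); im=cv2.imread('pics/w5.png')[...,::-1]
h=cv2.cvtColor(np.ascontiguousarray(im),cv2.COLOR_RGB2HSV); k=(h[...,0]>50)&(h[...,0]<85)&(h[...,1]>110)
vs,us=np.nonzero(k); print(us.min(),us.max(),vs.min(),vs.max())
c=biggest(k); c=c[c[:,1]<236]
# boundary: outermost per column/row fit circle
for z in(.05,.053,.056):
    hull=cv2.convexHull(c.astype(np.int32))[:,0]; hull=hull[hull[:,1]<234]
    q=rays('wrist',hull,z,T)*1000
    A=np.c_[2*q,np.ones(len(q))]; s=np.linalg.lstsq(A,(q**2).sum(1),rcond=None)[0]; print(z,s[:2],np.sqrt(s[2]+s[:2]@s[:2]))
print(bot.get_obs()['ee_pos'])
```

```text
161 322 188 371
0.05 [ 431.16891661 -305.07751456] 14.317383801871614
0.053 [ 429.95427085 -304.58972243] 14.03606080236517
0.056 [ 428.73962509 -304.1019303 ] 13.75473780284959
[ 0.43499389 -0.30525461  0.05984167]
```

Key centre about (432,−305), tool 3 mm too far in x. Correcting and pressing.

```bash
python3 -m jog '[[1,-0.12,0,0,0,0,0],[1,-0.12,0,-0.1,0,0,0],[1,-0.12,0,-0.2,0,0,0],[1,-0.12,0,-0.3,0,0,0],[1,-0.12,0,-0.3,0,0,0]]'
python3 -m jog '[[1,0,0,-0.06,0,0,0],[1,0,0,-0.12,0,0,0],[1,0,0,-0.12,0,0,0]]'
```

```text
time: 8.9
ee_pos: [0.4317, -0.3052, 0.0515]
tcp_rot: [-90.0, 0.0, 70.0]
wrist_force: [0.2, -0.1, 3.1]
opening: 0.0002
time: 9.2
ee_pos: [0.4318, -0.3053, 0.0488]
tcp_rot: [-90.0, 0.0, 70.0]
wrist_force: [-2.7, -0.4, 3.3]
opening: 0.0001
```

```bash
python3 -m jog '[[1,0,0,-0.04,0,0,0],[1,0,0,-0.08,0,0,0],[1,0,0,-0.08,0,0,0]]'
python3 -m jog '[[1,0,0,-0.03,0,0,0],[1,0,0,-0.06,0,0,0],[1,0,0,-0.06,0,0,0]]'
```

```text
time: 9.5
ee_pos: [0.4317, -0.3052, 0.0468]
tcp_rot: [-90.0, 0.0, 70.0]
wrist_force: [-1.4, -0.2, 4.4]
opening: 0.0002
time: 9.8
ee_pos: [0.4318, -0.3052, 0.046]
tcp_rot: [-90.0, 0.0, 70.0]
wrist_force: [-3.3, 1.6, 9.5]
opening: -0.0
```

```bash
python3 -m jog '[[1,0,0,-0.03,0,0,0],[1,0,0,-0.03,0,0,0],[1,0,0,-0.03,0,0,0]]'
python3 -m jog '[[1,0,0,0.3,0,0,0],[1,0,0,1,0,0,0],[1,0,0,3,0,0,0],[1,0,0,5,0,0,0],[1,0,0,5,0,0,0]]'
python3 - <<'E'
from h import *
from m2 import m2
im3,_,P=cam('scene'); m2(im3); t,_,P=cam('top'); meas('top',t)
k=P[200:211,355:366,2]; print('key z',np.nanmedian(k), bot.get_obs()['wrist_force'])
a=np.load('scene.npz')['im']; save('c6',np.hstack([cv2.resize(im3[130:340,90:390],(800,560))]))
E
```

```text
time: 10.1
ee_pos: [0.4318, -0.3053, 0.0459]
tcp_rot: [-90.1, 0.0, 70.0]
wrist_force: [-5.1, 2.7, 15.4]
opening: 0.0
time: 10.6
ee_pos: [0.4339, -0.3065, 0.1763]
tcp_rot: [-90.5, 0.1, 70.0]
wrist_force: [0.0, -0.1, -0.1]
opening: 0.0001
52 edge yaw -19.9 edge at band lat [602.3 -49.6] band [599.8 -48.7] yaw -20.11 ahead -2.61 50
top edge mid [603.5 -29.5] yaw -20.02 size [238.5 218.3]
  band [596.4 -48.5] -19.7 [50.3 12.6] ahead of edge -0.2 lat -20.3
  band [393.1 -49.4] -0.4 [23.7 21.1] ahead of edge -190.9 lat -90.7
key z 0.05164575553519035 [-0.95298381  0.10810162 -1.15004467]
```

View pics/c6.png

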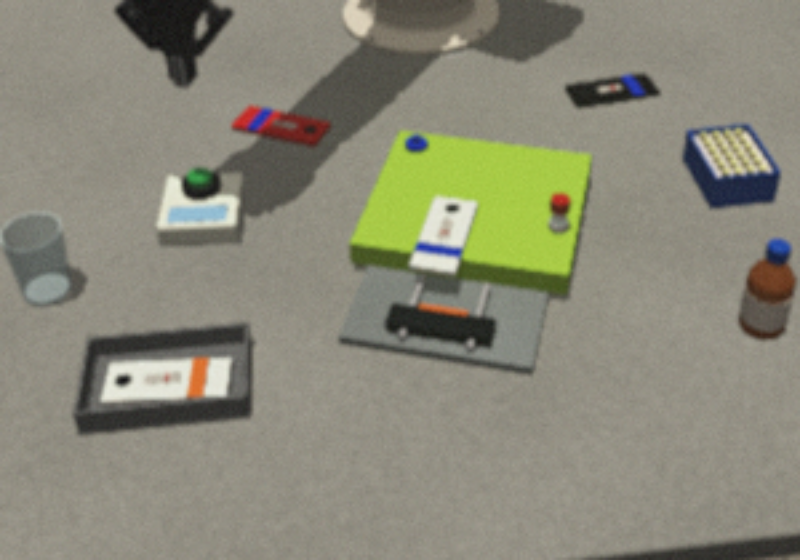

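The key bottomed out at 15 N, is back up, and nothing else has moved. Handing in.

```bash
python3 -c "
from workcell import bot; print(bot.job_done())"
```

```text
the job is handed in; nothing more can be done
None
```

I handed the job in at about 11 s of robot time. With the fingers shut, I pushed the cassette from its rear end along the stage. An arc turned it +9°, then straight pushes followed and I backed off. I then pressed the start key until it hit its stop and let it come up.

**Cassette:** The top camera puts the middle of the band 0.2 mm short of the stage edge. The scene camera reads 2.6 mm short, or about 1 mm after allowing for the 1.5 mm by which it read short of the top camera at the start. Cassette and edge agree in angle to within about 0.3°.

**Start key:** The force rose from about 4 N to 15 N over the last 1 mm or less of travel, so the key was fully down. After release it is back at its starting height, 52 mm.

**Other objects:** In the last picture the other things appear where they were, and the arm is clear of everything. I checked this by eye and measured only the filter and the stage.

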